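Weigh the blue canister on the hook scale

TASK

Weigh the blue canister: hang its carrier on the hook of the spring scale, lowering it slowly until the hook alone carries the weight, so that the scale is neither dragged down too far nor jerks or bounces when you let go, then let go and leave it hanging free until it has settled and hung still for a full second. Then take hold of it again, lift it slowly off the hook and set it down gently, upright, on the pale wooden coaster (not the dark one). Leave the tumbler, bottle opener, bitters bottle and matchbox alone.

Things in the scene. Friction and masses are not known exactly. Their poses are not given: they have to be found in the camera images.
- canister: Dark blue round canister with wooden lid, 87 mm across, 110 mm high (lid knob included), held rigidly in a steel wire carrier 105 mm wide in y. Origin: centre of the underside, z up. The wires rise at y = +-48.5 mm and meet over the lid in a cross bar along y. Mass 0.18 to 0.83 kg with the filling, not visible; centre of mass on the axis. Half a turn about z makes no difference.
- bar (a point): Middle of the cross bar's underside, on the canister's axis, 163 mm above its underside: the point to hang on the hook. The bar is 8 mm round, runs along the canister's y and falls 2 mm towards 30 mm on either side. Between it and the lid knob (top at 110 mm) the window is open along x.
- grip (a point): On the axis of the brass grip block that stands on the bar, 194 mm above the canister's underside. The block is 26 mm along the canister's x, 16 mm along y and reaches from 169 to 209 mm. Grip it across its 16 mm (fingers closing along the canister's y), fingertips no lower than 172 mm, so that the bar stays clear for the hook.
- scale: Spring scale fixed to the worktop: white column with black tick marks, 50 mm wide, 289 mm high, on a dark foot. Origin: on the worktop straight below the hook's seat; x points from the hook back to the column. The column's face is 123 mm behind the seat, the sliding block that carries the hook 108 mm. The foot covers x 80 to 210 mm, y +-75 mm, 14 mm high; below the hook the worktop is clear.
- hook: The brass hook, which slides straight down on the column against a spring: it sinks 8 mm for each newton (about 14 to 65 mm under the canister) and swings a little before it settles; its stop lies 100 mm down. Axes as scale; its origin is the seat.
- hook_seat (a point): The seat: bottom of the hook's trough, where the bar's underside rests; 258 mm above the worktop when unloaded. The hook is an 8 mm brass rod: it comes from the column (+x) about 10 mm above the seat, dips into a 22 mm long trough and ends toward -x in an upturned tip 20 mm before the seat and 14 mm above it. The bar comes from -x over the tip and is lowered into the trough.
- pale_coaster: Pale wooden coaster, fixed, 90 x 84 x 9 mm; origin at the centre of the underside, so its top is 9 mm above. The canister goes here.
- dark_coaster: Dark wooden coaster of nearly the same size (91 x 85 x 9 mm), fixed; not to be used.
- tumbler: Clear glass tumbler, 70 mm across, 87 mm high; origin at the centre of the underside. Leave alone.
- opener: Bottle opener with a wooden handle, 137 mm long, lying flat; leave alone.
- bitters: Small brown bottle with a black cap, 39 mm across, 100 mm high; leave alone.
- matches: Red matchbox, 63 x 50 x 18 mm; leave alone.
There are look-alikes about, which are no part of the job. Leave any purple look-alike of the canister alone. What is shaped like the pale_coaster but orange is not meant.

How it is judged (in metres and radians):
On the way, in this order (a step that is already met when the one before it is completed fails the run):
1. the canister hangs free on the hook, let go, settled (slower than 10 mm/s and 0.15 rad/s, the hook slower than 5 mm/s), for one second (contact force between hook and canister above 1 N and z of canister in the frame of scale above 0.02 m and horizontal distance between grip and hook_seat below 0.025 m and contact force between each of the arm, the fingers and canister below 0.05 N and linear speed of canister below 0.01 m/s and angular speed of canister below 0.15 rad/s and linear speed of hook below 0.005 m/s), for 1 s.
2. the canister is lifted off the hook in the gripper (contact force between the fingers and canister above 1 N and contact force between hook and canister below 0.05 N and z of canister in the frame of scale above 0.06 m), for 0.2 s.
At the end, for the whole second after the job is handed in: The canister stands upright (within 0.08 rad) and at rest on the pale coaster, its centre within 20 mm of the coaster's centre, and the hook is at rest (horizontal distance between canister and pale_coaster below 0.02 m and z of canister in the frame of pale_coaster between 0.005 and 0.013 m and angle between canister's own z axis and vertical below 0.08 rad and linear speed of each of canister, hook below 0.01 m/s); the robot touches nothing.
It fails at once if the hook is jerked or let bounce: it moves faster than 60 mm/s (linear speed of hook above 0.06 m/s).
It fails at once if the scale is dragged down: more than 10.5 N between the carrier and the hook (contact force between hook and canister above 10.5 N).
It fails at once if the canister is dropped: let go, it moves faster than 0.35 m/s (contact force between the fingers and canister below 0.05 N and linear speed of canister above 0.35 m/s).
It fails at once if the canister is tipped by more than 0.5 rad (angle between canister's own z axis and vertical above 0.5 rad).
It fails at once if a bystander is moved by more than 20 mm (distance of any of tumbler, opener, bitters, matches from where it was at the start of the episode above 0.02 m).
It also fails if it takes over 72 s, if anything falls off the work surface, if the arm or the gripper's body presses on something with over 40 N, if the wrist force passes 120 N, or if a joint passes its speed limit or range.

ROBOT

A 6-joint arm with a two-finger parallel gripper is mounted at the origin on a cart in front of the work surface, level with it; the furniture and walls round the work are solid. World frame = base frame: x ahead of the robot, y to its left, z up, the work surface at z = 0. Lengths are in mm, angles in rad, forces in N, time in s.
With the tool pointing down it reaches from about 250 to 800 mm from the base axis. Payload 3.9 kg.
Tool frame: the origin (TCP) lies at the very end of the fingers, on their centre line; the grasp point (between the pads) lies 19 mm behind it; z points along the fingers, y is the line along which they close (so a half turn about z gives the same grasp; the last joint's range is limited). The gripper opens to 85 mm and grips with 20 to 120 N. Pads are 22 mm wide; open, the fingers measure 114 mm over their backs; the gripper's body (76 mm by 85 mm) begins 54 mm behind the grasp point. The pads swing forward as they close: fully open they stand 13 mm farther back than shut.
Start: joints at [1.253, 0.26, -0.138, 1.173, 0, 1.571], TCP at [164.046, 498.702, 231.304] pointing down, gripper open.
Joint ranges: [-2.78, 2.78], [-0.83, 1.72], [-1.28, 1.37], [-1.9, 2.12], [-1.57, 1.48], [-3.14, 3.14]. Speed limits (rad/s): [2.57, 2.57, 3.14, 3.14, 3.14, 3.14].

INTERFACE

Orientations are given as a rotation vector (axis times angle).
In Python, from bench import r gives the robot as it stands. Calls block until the motion is done:
- r.move_pose(position, orientation): joint-space move of the TCP to a pose.
- r.servo_line(position, rotation=None, v=150, force_limit=None): straight line of the TCP; rotation=None keeps the orientation; v is the mean speed in mm/s. With force_limit (N) it stops when the force on the tool has changed by that much, and returns True; else False.
- r.move_joints(angles): joint-space move.
- r.command_gripper(opening): opening from 0.0 (shut) to 1.0 (fully open); the grip force is fixed at half the most; returns when the fingers have stopped.
- r.hold(seconds).
- r.solve_ik(position, orientation): joint angles nearest the present ones, or None.
- r.capture(name): name is "side" or "top" or "wrist"; returns a dict with "pixels" (384x512x3 uint8, red, green, blue), "fx", "fy", "cx", "cy" (pixels), "k1" (the pictures are not rectified: a ray, as slopes to the right and down, at radius r is drawn at 1 + k1 r^2 times it, then the intrinsics apply), "camera_from_world" (4x4, takes a point from world to camera coordinates); the wrist camera has in their place "mount" (4x4, takes a point from camera to tool coordinates, whose origin is the TCP and whose axes are the flange's). Camera axes: x right, y down, z forward; pixel columns grow to the right and rows downward; lengths in mm; the calibration is good to about 2 mm. A picture is of the moment at which its call begins: read the wrist's pose just before it. There is no depth.
A pose or a line that the arm cannot do raises r.PlanningError and nothing moves.
- r.finish_job(): hands the job in; it is judged then, once.
Readings, each from a call of its own:
- r.get_t(): time.
- r.get_joint_positions(): joint angles.
- r.get_qd(): joint speeds.
- r.get_joint_torque(): joint torques, N m.
- r.get_eef_pos(): TCP position.
- r.get_eef_rot(): TCP orientation.
- r.get_contact_force(): force on the tool from outside, world axes, zero at the start.
- r.get_torque(): the same for the moment, N m.
- r.get_gripper_width(): opening from 0.0 (shut) to 1.0 (fully open).
- r.get_grip_force(): force on a finger pad.
Only numpy, scipy, OpenCV 4.12 (cv2) and the standard library are available. Lean on these libraries where they do the work, as an engineer would, in place of code of your own. Each camera call takes 0.05 s, during which the arm holds its last target. There are 200 camera calls.

## Working session

There is one attempt and no reset: what is moved stays moved. The work goes in short steps, each a Python script; the robot and the scene stay as the last script left them, time stands still between calls to the robot, and variables do not carry over. Pictures are saved under pics/ and viewed, at most 10 in all, crops included, and the job is handed in when it is done.

```bash
ls; mkdir -p pics
cat > h.py <<'E'
import numpy as np, cv2
from bench import r
def ray(c,u,v):
    d=cv2.undistortPoints(np.array([[[u,v]]],float),np.array([[c['fx'],0,c['cx']],[0,c['fy'],c['cy']],[0,0,1]]),np.array([c['k1'],0,0,0,0.]))[0,0]
    T=np.array(c['camera_from_world']);R=T[:3,:3]
    return -R.T@T[:3,3], R.T@np.array([d[0],d[1],1])
def onz(c,u,v,z):
    o,d=ray(c,u,v); return o+d*(z-o[2])/d[2]
def two(c1,p1,c2,p2):
    o1,d1=ray(c1,*p1);o2,d2=ray(c2,*p2)
    s=np.linalg.lstsq(np.c_[d1,-d2],o2-o1,rcond=None)[0]
    a=o1+d1*s[0];b=o2+d2*s[1]
    return (a+b)/2,np.linalg.norm(a-b)
def proj(c,P):
    T=np.array(c['camera_from_world']);p=T[:3,:3]@np.array(P,float)+T[:3,3];x=p[:2]/p[2]
    x=x*(1+c['k1']*(x@x)); return x*[c['fx'],c['fy']]+[c['cx'],c['cy']]
E
python3 - <<'E'
from h import *
import pickle
o={}
for n in ('top','side'):
    c=r.capture(n);o[n]=c;cv2.imwrite(f'pics/{n}.png',cv2.resize(c['pixels'][:,:,::-1],(800,600),interpolation=cv2.INTER_CUBIC))
    T=np.array(c['camera_from_world']);print(n,c['fx'],c['k1'],-T[:3,:3].T@T[:3,3],T[:3,:3].round(2).tolist())
pickle.dump(o,open('o.pkl','wb'))
E
```

```text
pics
top 451.43032380480247 0.051138441453984954 [ 322.58935552   97.99323538 1879.60716674] [[0.02, -1.0, -0.0], [-0.99, -0.02, -0.14], [0.14, 0.0, -0.99]]
side 424.10361816801844 -0.12240428763058234 [  346.57597498 -1039.43220117   868.26978955] [[0.98, -0.21, -0.03], [-0.13, -0.5, -0.85], [0.17, 0.84, -0.52]]
```

View pics/top.png

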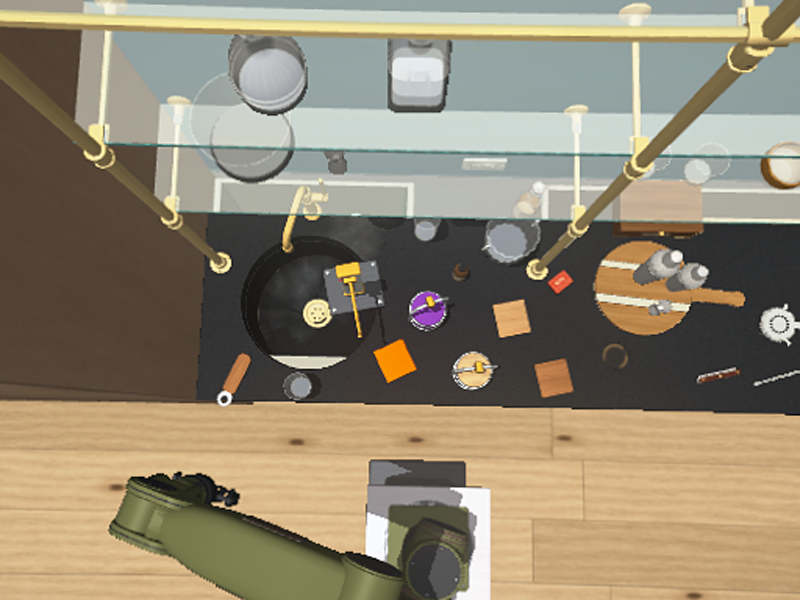

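View pics/side.png

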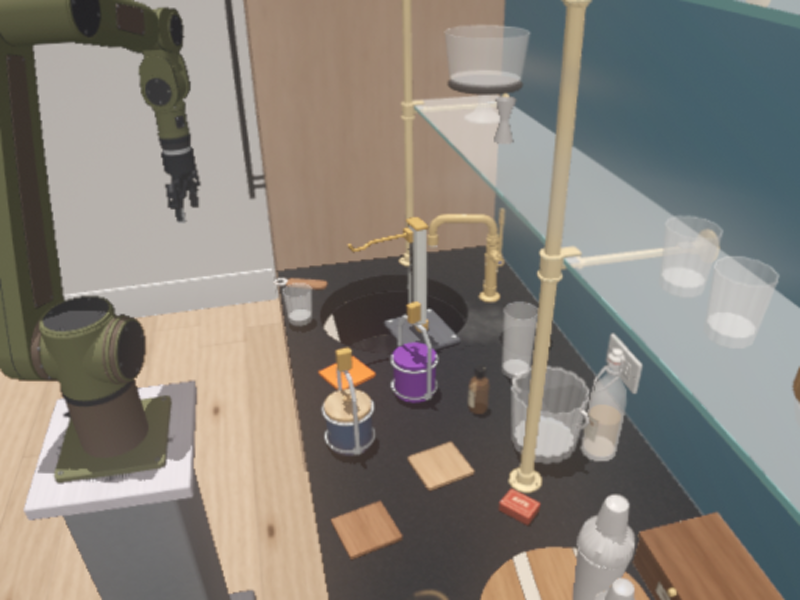

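The top view shows the blue candidate with a pale lid at (473,370) and a purple look-alike at (428,310). The hook runs from about (347,270) to (360,335). The pale coaster is at (512,318), the dark one at (554,378) and an orange square at (395,361). The side view shows the blue body at (348,425), the pale coaster at (440,465), the dark one at (367,530) and the hook tip at (350,247). The canister I want is the blue one, and the coaster is the lighter wooden square. I'll enlarge both to confirm.

```bash
cat > m.py <<'E'
from h import *
import pickle
o=pickle.load(open('o.pkl','rb'));t,s=o['top'],o['side']
def crop(c,x0,y0,x1,y1,k): return cv2.resize(c['pixels'][y0:y1,x0:x1,::-1],None,fx=k,fy=k,interpolation=cv2.INTER_CUBIC)
a=crop(t,200,160,370,260,4.7);b=crop(s,190,130,310,205,4.7) 
a=cv2.resize(a,(800,470));cv2.imwrite('pics/ctop.png',a)
b=crop(s,190,130,330,235,5.7);cv2.imwrite('pics/cside.png',b)
def comps(c,lo,hi,roi,amin=8):
    m=cv2.inRange(cv2.cvtColor(c['pixels'],cv2.COLOR_RGB2HSV),lo,hi)
    k=np.zeros_like(m);k[roi[1]:roi[3],roi[0]:roi[2]]=255;m&=k
    n,l,st,ce=cv2.connectedComponentsWithStats(m)
    return [(st[i].tolist(),ce[i].round(1).tolist(),l==i) for i in range(1,n) if st[i][4]>=amin]
if __name__=='__main__':
    for nm,c,roi in (('top',t,(200,160,380,262)),('side',s,(190,130,330,370))):
        for cn,lo,hi in (('yellow',(15,150,120),(32,255,255)),('wood',(5,60,90),(22,149,255)),('blue',(100,60,30),(125,255,200)),('grey',(0,0,120),(180,40,255))):
            for st,ce,m in comps(c,lo,hi,roi):
                mm=cv2.minAreaRect(np.argwhere(m)[:,::-1].astype(np.float32));print(nm,cn,st[4],ce,np.round(mm[0],1),np.round(mm[1],1),round(mm[2],1), onz(c,*ce,0).round() , c['pixels'][m].mean(0).round())
E
python3 m.py
```

```text
top yellow 221 [223.9, 181.7] [222.9 191.6] [47.2 15. ] 88.6 [678. 221.   0.] [234. 189.  63.]
top yellow 23 [275.0, 192.6] [275.  192.5] [5. 4.] 90.0 [636.   4.   0.] [241. 194.  58.]
top yellow 426 [252.2, 230.5] [252.2 230.4] [21.5 19.7] 63.4 [474.  97.   0.] [250. 141.   0.]
top yellow 31 [306.3, 234.3] [306.5 234. ] [5. 6.] 0.0 [ 464. -128.    0.] [221. 175.  60.]
top wood 157 [347.3, 167.8] [347.3 166. ] [13.6 22.6] 32.0 [ 750. -300.    0.] [146. 128.  88.]
top wood 17 [293.6, 173.1] [294. 173.] [7.1 4.2] 45.0 [722. -73.   0.] [98. 69. 46.]
top wood 9 [338.1, 175.6] [337.9 175.5] [7.8 1.7] 51.3 [ 715. -261.    0.] [171. 154. 113.]
top wood 11 [292.1, 177.7] [292.1 177.9] [5.4 2. ] 21.8 [702. -67.   0.] [102.  93.  75.]
top wood 12 [357.5, 179.5] [357.5 179.5] [1.4 5.7] 45.0 [ 700. -343.    0.] [242. 159. 120.]
top wood 8 [231.8, 183.6] [231.5 184. ] [6. 1.] 90.0 [671. 188.   0.] [112.  93.  59.]
top wood 457 [327.1, 203.4] [327.2 203.3] [21.8 21. ] 78.7 [ 595. -215.    0.] [217. 165. 108.]
top wood 11 [205.8, 204.1] [206.  204.5] [3. 4.] 90.0 [581. 294.   0.] [169. 154. 114.]
t
[... 3354 characters left out ...]
] [ 39.7 108.2] 9.1 [702. 303.   0.] [153. 149. 148.]
side grey 20 [262.0, 184.0] [261.5 184. ] [18.  1.] 90.0 [695. 428.   0.] [131. 128. 121.]
side grey 203 [193.9, 195.1] [194.5 195.5] [23.  9.] 90.0 [414. 411.   0.] [165. 160. 156.]
side grey 418 [326.3, 225.7] [325. 237.] [86.  8.] 90.0 [844.  86.   0.] [155. 152. 148.]
side grey 99 [211.8, 209.8] [211.1 210.5] [17.7  7.7] 74.1 [468. 288.   0.] [193. 182. 170.]
side grey 195 [256.9, 210.8] [256.8 211.1] [19.4 13.5] 65.0 [630. 239.   0.] [130. 127. 129.]
side grey 299 [223.3, 269.7] [221.8 263.5] [32.7 51.5] 11.8 [456. -54.  -0.] [158. 153. 150.]
side grey 12 [216.7, 243.5] [216.7 243.5] [11.   0.9] 82.9 [456.  81.   0.] [161. 147. 140.]
```

View pics/ctop.png

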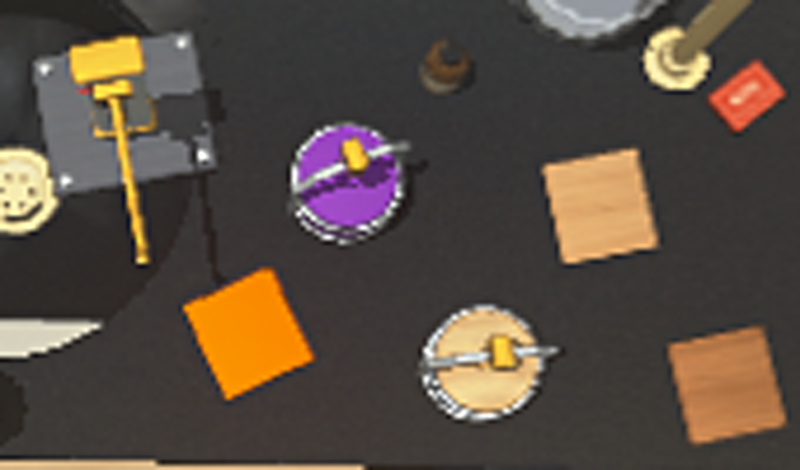

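View pics/cside.png

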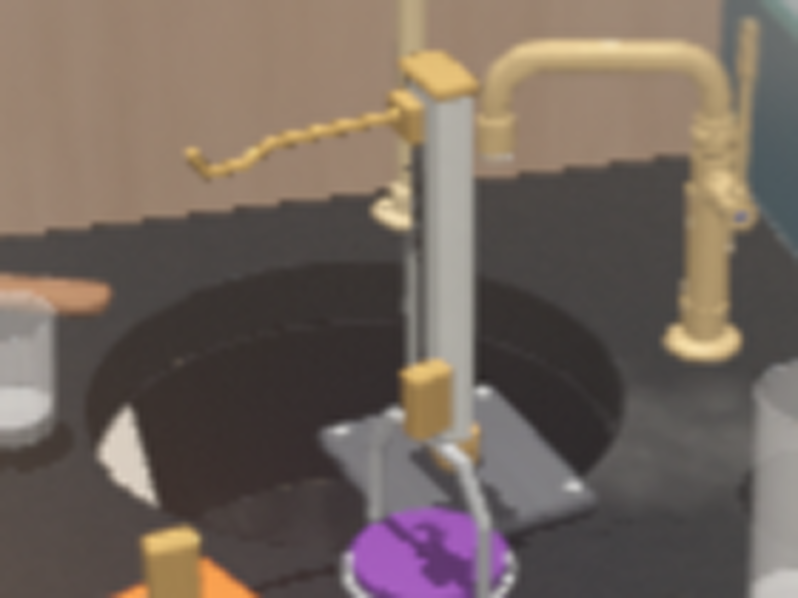

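The crops confirm three things:
- **Canister:** the one with the wooden lid has a dark blue body, and its grip block is at (502,352) in the top crop. The purple one is the decoy.
- **Coaster:** the pale coaster is at (600,206) in the top crop. The darker one at (727,385) is not used.
- **Hook:** its tip is at (142,258) in the top crop and (192,152) in the side crop.

Next I'll compute positions.

Run:
```python
from m import *
T=lambda x,y:((x+.5)/4.7-.5+200,(y+.5)/4.7-.5+160)
S=lambda x,y:((x+.5)/5.7-.5+190,(y+.5)/5.7-.5+130)
print('tip',two(t,T(142,258),s,S(192,152)), onz(t,*T(142,258),275))
print('rodroot',two(t,T(118,97),s,S(395,117)),onz(t,*T(118,97),268))
print('cap',two(t,T(108,58),s,S(438,75)),onz(t,*T(108,58),289))
print('foot corners',[onz(t,*T(*p),14).round() for p in((38,60),(186,33),(214,167),(58,195))])
print('grip',two(t,T(503,347),s,S(172,537)), onz(t,*T(503,347),209))
print('bar ends',onz(t,*T(432,364),150),onz(t,*T(553,350),150))
lid=[x for x in comps(t,(5,60,90),(22,255,255),(285,215,325,262)) if x[0][4]>100][0]
m=lid[2].astype(np.uint8);h=cv2.findContours(m,0,1)[0];(cx,cy),R=cv2.minEnclosingCircle(h[0]);print('lid',onz(t,cx,cy,95),R)
for nm,roi,in (('pale',(312,188,345,220)),('dark',(335,225,372,256))):
  for c in comps(t,(5,60,60),(22,255,255),roi,100):
    mm=cv2.minAreaRect(np.argwhere(c[2])[:,::-1].astype(np.float32))
    P=[onz(t,*p,9)[:2].round() for p in cv2.boxPoints(mm)];print(nm,onz(t,*c[1],9),onz(t,*mm[0],9),P,c[0][4])
for c in comps(s,(5,40,60),(22,255,255),(255,280,305,315),100):
    mm=cv2.minAreaRect(np.argwhere(c[2])[:,::-1].astype(np.float32));print('pale side',onz(s,*c[1],7),c[0][4])
for n,p,z in (('opener',T(0,0),0),): pass
k=800/512
for n,p,z in (('tumbler',(300,380),40),('opener',(235,375),5),('bitters',(460,270),90),('purple',(430,303),209),('post',(537,268),0),('shelf edge',(400,217),0),('front',(400,403),0),('matches',(560,281),18)): print(n,onz(t,(p[0]+.5)/k-.5,(p[1]+.5)/k-.5,z).round())
print(r.get_eef_rot())
```

```text
tip (array([508.88903161, 178.76479809, 268.54172493]), np.float64(1.494524271739226)) [507.39533688 178.49523581 275.        ]
rodroot (array([632.99089446, 201.38823149, 264.65882229]), np.float64(1.138204623006086)) [632.92155059 201.10275871 268.        ]
cap (array([660.00539336, 208.62391108, 284.77236687]), np.float64(0.1791044817982627)) [659.02074395 208.34306843 289.        ]
foot corners [array([714., 290.,  14.]), array([742., 158.,  14.]), array([620., 130.,  14.]), array([592., 268.,  14.])]
grip (array([ 450.91134615, -104.35535855,  208.21598423]), np.float64(0.5788922669081283)) [ 451.14091693 -104.27845115  209.        ]
bar ends [440.47615266 -53.8041694  150.        ] [ 454.21406442 -152.04643044  150.        ]
lid [ 447.48370713 -103.8458914    95.        ] 11.280613899230957
pale [ 594.93799077 -213.23989542    9.        ] [ 595.45917304 -213.30467275    9.        ] [array([ 631., -160.]), array([ 651., -248.]), array([ 560., -266.]), array([ 540., -179.])] 472
dark [ 437.64739787 -324.14582648    9.        ] [ 437.27604856 -324.10782926    9.        ] [array([ 472., -270.]), array([ 495., -357.]), array([ 403., -377.]), array([ 380., -291.])] 492
pale side [ 595.03097133 -217.88377617    7.        ] 908
tumbler [415. 341.  40.]
opener [426. 518.   5.]
bitters [705. -67.  90.]
purple [597.  15. 209.]
post [ 734. -284.    0.]
shelf edge [869.  90.   0.]
front [362.  80.   0.]
matches [ 696. -342.   18.]
[-4.97114838e-01 -3.10175727e+00  2.74452574e-03]
```

Sizes check out: the cap is 285 high (289 expected), the grip 208 (209), the tip 269 (272), and the coaster sides about 90. I'll raise the arm, move above the canister and refine with the wrist camera.

```bash
cat >> h.py <<'E'
from scipy.spatial.transform import Rotation as Ro
def rv(psi): return np.pi*np.array([-np.sin(psi/2),np.cos(psi/2),0])
def wrist(name):
    p=np.array(r.get_eef_pos(),float);R=Ro.from_rotvec(r.get_eef_rot()).as_matrix()
    c=dict(r.capture('wrist'));M=np.eye(4);M[:3,:3]=R;M[:3,3]=p
    c['camera_from_world']=np.linalg.inv(M@np.array(c['mount']))
    cv2.imwrite(f'pics/{name}.png',c['pixels'][:,:,::-1]);
    import pickle;pickle.dump(c,open(name+'.pkl','wb'));return c
def st(): print(np.round(r.get_t(),2),np.round(r.get_eef_pos(),1),np.round(r.get_joint_positions(),2),'F',np.round(r.get_contact_force(),2),'g',np.round(r.get_gripper_width(),3),np.round(r.get_grip_force(),1))
E
python3 - <<'E'
from h import *
p=np.array(r.get_eef_pos());r.servo_line([p[0],p[1],430],v=250)
r.move_pose([450,-104,350],rv(.139));st()
c=wrist('w1');print(np.round(c['mount'],2).tolist(),c['fx'])
for P in ([450,-104,209],[447,-104,163],[595,-214,9]):print(proj(c,P))
E
```

```text
3.43 [ 450.2 -103.5  350. ] [-0.23  0.13 -0.    1.44  0.   -0.37] F [0.47 0.46 0.33] g 1.0 0.0
[[-0.0, -0.96, -0.27, 68.16], [1.0, -0.0, -0.0, -0.98], [0.0, -0.27, 0.96, -143.19], [0.0, 0.0, 0.0, 1.0]] 285.1592534838637
[255.99659696 181.08222005]
[256.27911073 169.53919084]
[185.02907859 224.06654962]
```

View pics/w1.png

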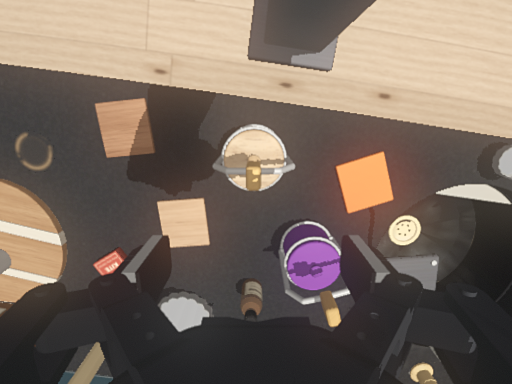

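The wrist view shows the blue canister's block at about (254,175), the bar running nearly level from (220,167) to (290,168), and the pale coaster at (184,223). Predictions of (256,181) and (185,224) agree. Now I'll refine by masks and grasp.

Run:
```python
from m import *
c=pickle.load(open('w1.pkl','rb'));px=c['pixels']
cr=px[120:215,150:300,::-1];cv2.imwrite('pics/w1c.png',cv2.resize(cr,None,fx=5.3,fy=5.3,interpolation=cv2.INTER_CUBIC))
for q in comps(c,(5,60,60),(22,255,255),(155,190,215,255),300):
    mm=cv2.minAreaRect(np.argwhere(q[2])[:,::-1].astype(np.float32));print('pale',onz(c,*q[1],9),onz(c,*mm[0],9),q[0])
for q in comps(c,(8,150,60),(30,255,255),(235,150,275,200),20): print('block',q[0],q[1])
for q in comps(c,(0,0,80),(180,50,255),(205,145,300,185),20): print('bar',q[0],q[1])
```

```text
pale [ 595.35279997 -218.79360328    9.        ] [ 597.22365957 -216.64591842    9.        ] [155, 196, 58, 59, 2566]
bar [205, 145, 41, 40, 537] [223.3, 170.4]
bar [261, 145, 35, 40, 400] [280.7, 166.9]
bar [277, 171, 23, 14, 159] [290.5, 179.5]
```

View pics/w1c.png

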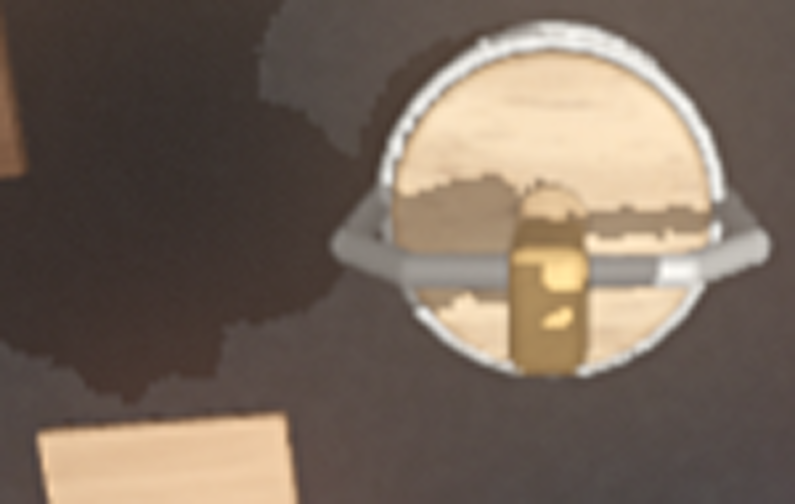

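Bar yaw matches to within 0.01. The block-top centre at crop (549,314) puts the canister near (448.5,-105.5), 2 mm from the other views. I'll grasp, lift and weigh it.

Run:
```python
from h import *
import pickle
c=pickle.load(open('w1.pkl','rb'));print(onz(c,549.5/5.3-.5+150,314.5/5.3-.5+120,209))
q=rv(.139)
r.servo_line([448.5,-105.5,240],q,v=150)
print(r.servo_line([448.5,-105.5,178],q,v=70,force_limit=6));st()
r.command_gripper(0.0);st()
r.hold(.2);f0=np.array(r.get_contact_force())
r.servo_line([448.5,-105.5,200],q,v=40);r.hold(.3);f1=np.array(r.get_contact_force());st();print('mass',(f0-f1)/9.81)
```

```text
[ 448.06715126 -107.17941818  209.        ]
False
5.4 [ 448.9 -105.6  178.4] [-0.23  0.18 -0.39  1.   -0.   -0.37] F [ 0.05 -0.18  0.36] g 1.007 0.0
6.04 [ 448.8 -105.7  178.2] [-0.23  0.18 -0.39  1.   -0.   -0.37] F [-0.82 -0.3   0.45] g 0.181 59.0
7.24 [ 448.4 -105.5  199.8] [-0.23  0.17 -0.34  1.06 -0.   -0.37] F [-0.15 -0.65 -2.74] g 0.177 58.4
mass [ 0.15739776 -0.0350402   0.43652469]
```

Grasped, with about 0.4 kg lifted. Next I'll carry it to the approach point in front of the hook and look.

Run:
```python
from h import *
import pickle
r.servo_line([448.5,-105.5,318],rv(.139),v=120)
ps=.19;d=np.array([np.cos(ps),np.sin(ps)]);seat=np.array([528,183.])
P=seat-85*d
r.servo_line([*P,318],rv(ps),v=130);r.hold(.3);st()
c=wrist('w2');s=r.capture('side');pickle.dump(s,open('s2.pkl','wb'))
a=cv2.resize(c['pixels'],(448,336));b=cv2.resize(s['pixels'][110:240,180:310],(350,350),interpolation=cv2.INTER_CUBIC)
im=np.zeros((350,800,3),np.uint8);im[:336,:448]=a;im[:,450:]=b;cv2.imwrite('pics/v2.png',im[:,:,::-1])
print('tip w',proj(c,[508.5,178.8,272]),'seat s',proj(s,[*seat,258]))
```

```text
10.92 [444.6 166.8 318. ] [ 0.36  0.15 -0.06  1.36 -0.    0.17] F [-0.16 -0.75 -2.67] g 0.176 58.4
tip w [256.51611196 292.92594049] seat s [228.84132948 157.97506434]
```

View pics/v2.png

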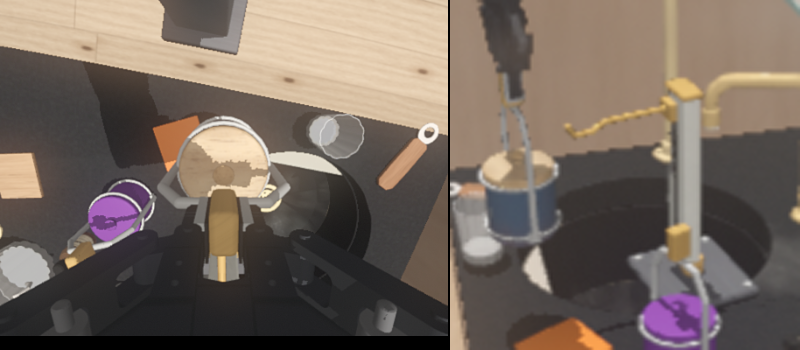

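The wrist view has the hook rod at x≈222, directly behind the block at x≈223, so it is laterally aligned. The side view shows the canister hanging freely in front of the hook tip. Now I'll move in and lower in increments, watching the force.

```bash
cat >> h.py <<'E'
def F(n=10,dt=.02):
    a=[]
    for _ in range(n): a.append(r.get_contact_force());r.hold(dt)
    a=np.array(a);return a.mean(0).round(2),a.std(0).round(2)
ps=.19;d=np.array([np.cos(ps),np.sin(ps)]);seat=np.array([528,183.])
E
python3 - <<'E'
from h import *
P=seat-85*d
r.servo_line([*P,308],rv(ps),v=40);print(F(15))
r.servo_line([*seat,308],rv(ps),v=50);print(F(15))
r.servo_line([*seat,277],rv(ps),v=25);print(F(5));
for z in (273,270,267,264):
    r.servo_line([*seat,z],rv(ps),v=10);print(z,np.round(r.get_eef_pos(),1),F(8))
st()
E
```

```text
(array([-0.08,  0.18, -2.76]), array([0.5 , 0.71, 0.38]))
(array([-0.09, -0.06, -2.66]), array([0.72, 0.64, 0.43]))
(array([ 0.1 ,  0.1 , -2.21]), array([0.46, 0.49, 0.61]))
273 [527.9 183.  272.9] (array([ 0.01, -0.13, -2.56]), array([0.74, 0.38, 0.59]))
270 [528. 183. 270.] (array([ 0.31,  0.04, -2.17]), array([0.43, 0.35, 0.56]))
267 [528. 183. 267.] (array([ 0.25, -0.07, -2.12]), array([0.72, 0.45, 0.48]))
264 [528. 183. 264.] (array([ 0.1 , -0.11, -1.5 ]), array([0.36, 0.48, 0.27]))
17.68 [528.  183.  264.1] [ 0.33  0.31  0.02  1.28 -0.    0.14] F [ 0.28 -0.2  -0.13] g 0.18 58.6
```

Run:
```python
from h import *
for z in (258,254,251.5):
    r.servo_line([*seat,z],rv(ps),v=10);r.hold(.2);print(z,np.round(r.get_eef_pos(),1),F(80,.01))
st()
```

```text
258 [528.1 183.  258.1] (array([ 0.36,  0.07, -0.77]), array([0.5 , 0.53, 0.51]))
254 [528.  183.  254.1] (array([ 0.33,  0.02, -0.26]), array([0.53, 0.51, 0.49]))
251.5 [528.  183.  251.6] (array([ 0.48,  0.17, -0.07]), array([0.46, 0.46, 0.46]))
21.98 [528.  183.  251.5] [ 0.33  0.31 -0.01  1.25 -0.    0.14] F [ 1.16  0.46 -0.44] g 0.181 58.8
```

The force reaches zero near z≈251.5. Contact at 273 matches the given seat height, and the weight is about 2.7 N. Now I'll release.

Run:
```python
from h import *
import pickle
r.command_gripper(0.6);st()
r.hold(3.5)
s=r.capture('side');pickle.dump(s,open('s3.pkl','wb'));c=wrist('w3');st()
a=cv2.resize(c['pixels'],(448,336));b=cv2.resize(s['pixels'][110:240,180:310],(350,350),interpolation=cv2.INTER_CUBIC)
im=np.zeros((350,800,3),np.uint8);im[:336,:448]=a;im[:,450:]=b;cv2.imwrite('pics/v3.png',im[:,:,::-1])
```

```text
22.42 [527.9 183.  251.5] [ 0.33  0.31 -0.01  1.25  0.    0.14] F [-0.33  0.24  0.79] g 0.601 0.0
26.02 [528.  183.  251.5] [ 0.33  0.31 -0.01  1.25  0.    0.14] F [-0.15 -0.52 -0.13] g 0.599 0.0
```

View pics/v3.png

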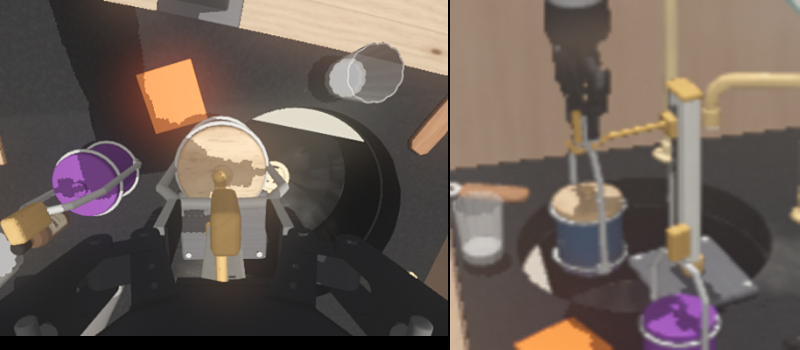

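It is hanging free on the hook, with the block between the open fingers. I'll check that it is still.

Run:
```python
from h import *
for i in range(8):
    a=cv2.cvtColor(r.capture('wrist')['pixels'],cv2.COLOR_RGB2GRAY).astype(float)[130:300,180:330]
    if i: print(round(float(r.get_t()),2),cv2.phaseCorrelate(b,a)[0],np.abs(a-b).mean().round(2),np.percentile(np.abs(a-b),99))
    b=a; r.hold(.22)
st()
```

```text
26.33 (-0.010156207495484182, -0.006536346251962755) 0.46 2.0
26.6 (-0.008290509811459401, 0.01316539465139499) 0.45 2.0
26.87 (0.012114221804921499, -0.014613345333984284) 0.45 2.0
27.13 (0.013687088187040786, -0.001622189998144563) 0.46 2.0
27.4 (-0.007391307266814806, 0.006852761071186819) 0.46 2.0
27.67 (-0.007121626684181592, -0.002811775982067388) 0.46 2.0
27.93 (0.005710324845750847, -0.00034493095330390133) 0.45 2.0
28.15 [528.  183.  251.5] [ 0.33  0.31 -0.01  1.25 -0.    0.14] F [-0.75  0.95 -0.23] g 0.598 0.0
```

Motionless, with under 0.02 px of shift. I'll regrip gently, lift off slowly and back out.

Run:
```python
from h import *
r.command_gripper(.26);r.command_gripper(0);st();print(F(15))
r.servo_line([*seat,281],rv(ps),v=11);print(F(15))
r.servo_line([*seat,310],rv(ps),v=35);print(F(15))
r.servo_line([*(seat-85*d),312],rv(ps),v=70);r.hold(.2);st()
for p in ([450,-60,312],[480,-215,300],[595.5,-215.5,300],[595.5,-215.5,190]):
    print(np.round(r.solve_ik(p,rv(.19)),2))
```

```text
28.76 [528.  183.1 251.5] [ 0.33  0.31 -0.01  1.25  0.    0.14] F [0.01 1.06 0.19] g 0.177 61.0
(array([-0.33,  0.58,  0.24]), array([0.53, 0.53, 0.49]))
(array([ 0.03, -0.07, -2.69]), array([0.53, 0.66, 0.38]))
(array([-0.08,  0.14, -2.58]), array([0.5 , 0.43, 0.6 ]))
34.88 [444.8 167.  311.8] [ 0.36  0.15 -0.07  1.35  0.    0.17] F [ 0.68  0.36 -3.01] g 0.176 60.6
[-0.13  0.11 -0.11  1.34  0.   -0.32]
[-0.42  0.24  0.02  1.34  0.   -0.61]
[-0.35  0.44  0.31  1.44  0.   -0.54]
[-0.35  0.46  0.07  1.17  0.   -0.54]
```

Run:
```python
from h import *
import pickle
q=rv(.139);X=[595.5,-215.5]
r.servo_line([450,-60,312],q,v=150)
r.servo_line([480,-205,300],q,v=150)
r.servo_line([*X,290],q,v=100)
r.servo_line([*X,196],q,v=60);r.hold(.2);st()
c=wrist('w4')
s=r.capture('side')
a=cv2.resize(c['pixels'],(448,336));b=cv2.resize(s['pixels'][200:330,220:350],(350,350),interpolation=cv2.INTER_CUBIC)
im=np.zeros((350,800,3),np.uint8);im[:336,:448]=a;im[:,450:]=b;cv2.imwrite('pics/v4.png',im[:,:,::-1])
print(r.servo_line([*X,184],q,v=10,force_limit=2.5));st();print(F(15))
```

```text
40.92 [ 595.7 -215.6  196.2] [-0.35  0.46  0.08  1.19  0.   -0.49] F [-0.19 -0.31 -1.46] g 0.177 60.5
True
41.86 [ 595.5 -215.7  187.4] [-0.35  0.47  0.06  1.17 -0.   -0.49] F [-0.08 -1.3   5.73] g 0.175 61.7
(array([ 0.16, -0.55,  5.91]), array([0.5 , 0.45, 0.56]))
```

View pics/v4.png

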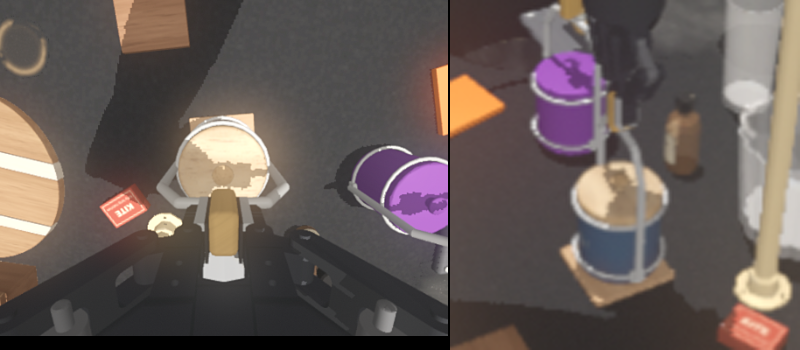

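The wrist view shows the canister over the pale coaster: wood at (222,120) and, in the side view, at (615,275), roughly even all round. Contact came at 187.4, which is the coaster height. I'll ease off, release and retreat.

Run:
```python
from h import *
q=rv(.139);X=[595.5,-215.5]
r.servo_line([*X,187.6],q,v=5);print(F(10))
r.command_gripper(1.0);r.hold(.2)
r.servo_line([*X,300],q,v=60)
r.move_pose([450,-215,400],q);r.hold(.5);st()
c=wrist('w5')
s=r.capture('side')
a=cv2.resize(c['pixels'],(448,336));b=cv2.resize(s['pixels'][200:330,220:350],(350,350),interpolation=cv2.INTER_CUBIC)
im=np.zeros((350,800,3),np.uint8);im[:336,:448]=a;im[:,450:]=b;cv2.imwrite('pics/v5.png',im[:,:,::-1])
```

```text
(array([ 0.22, -0.44,  1.82]), array([0.38, 0.52, 0.37]))
47.02 [ 450.3 -215.   399.6] [-0.45  0.2   0.22  1.59 -0.   -0.58] F [ 0.67  0.09 -0.24] g 1.0 0.0
```

View pics/v5.png

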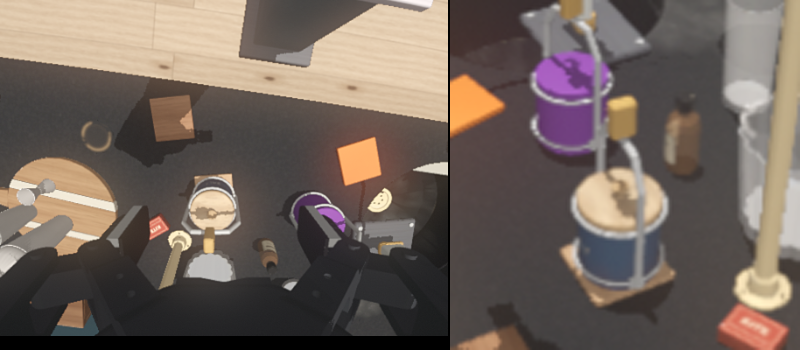

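The canister stands upright and centred on the pale coaster, at (215,195) in the wrist view and (620,235) in the side view. The gripper is clear and the bystanders look undisturbed. Handing in.

```bash
python3 -c "
from bench import r
print(r.finish_job())"
```

```text
the job is handed in; nothing more can be done
None
```

The blue canister hung still on the hook (about 2.7 N, 0.28 kg), was lifted off, and now stands upright on the pale coaster; the job is handed in, but no pass/fail result came back.

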